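Bear the plant stand's levelling foot on its pad

TASK

Slide the dark wooden pad along the bench so that its yellow spot lies right under the plant stand's rubber foot. Then turn the red knob clockwise by hand-feel until the foot has just come down onto the pad and lightly holds it: a light touch, no pressing hard. Let go of everything and leave the bottle, rake and tamper where they are.

Things in the scene. Friction and masses are not known exactly. Their poses are not given: they have to be found in the camera images.
- knob_grip (a point): Point on the axis of the red round fluted knob of the levelling foot, at the height to grip, 22 mm above the knob's underside and 14 mm below its top; 134 mm above the bench at the start. Knob 38 mm in diameter, 36 mm tall, a white line on its top; z up, x along the line. It can be gripped at any yaw.
- knob: The red knob with the foot it carries; origin on the axis at the knob's underside, z up. Turned clockwise seen from above, knob, screw and foot sink 12 mm per turn (1.9 mm per rad), 6.5 rad in all. It needs about 0.05 N m to turn freely and stays where it is left. Touching the pad, the foot rubs on it and turns harder: very roughly 0.015 N m more for each newton of its load.
- stem: The steel screw, with knob and foot; origin at the knob's underside. The foot, a black rubber sole 60 mm wide, 12 mm tall, hangs below on the axis and turns with the knob. How far down it reaches differs each time and is not measured: at the start its underside is 14.5 to 19.5 mm above the bench (2.5 to 7.5 mm above the pad's top). Touching, it gives 1 mm for each 6 N.
- stand: Low wooden plant stand with a potted shrub, fixed. Origin on the bench straight below the knob's axis; x points from the foot back to the stand. Board 260 x 220 mm, top at 78 mm, beginning 45 mm behind (+x of) the axis; front legs 22 mm thick at x = 65, y = +-90 mm. Pot 128 mm wide, 215 mm behind the axis, shrub up to 265 mm high. Bench before and beside the foot is free.
- bracket (a point): Top of the steel bracket that the foot's screw passes through, on the axis, 86 mm above the bench; the bracket is 44 mm wide and juts out to 24 mm in front of the axis.
- pad_grip (a point): Centre of the upright pale wooden grip of the pad (34 mm along x, 22 mm along y, 40 mm tall), 32 mm above the bench, 20 mm above the pad's top; x points along the pad from the grip to the yellow spot, z up. The pad is a dark board 155 x 84 mm, 12 mm thick, about 0.2 kg, that lies loose on the bench and reaches 18 mm behind and 137 mm ahead of the grip's centre.
- pad_spot (a point): Centre of the yellow spot (56 mm wide) on the pad's top, 105 mm ahead (+x) of the grip's centre, 12 mm above the bench.
- pad: The pad with its grip; origin on its underside below the grip's centre, x towards the spot.
- bottle_mid (a point): Middle of a standing capped green glass bottle, 66 mm wide, 200 mm tall, beside the stand (on its +y side). Not to be disturbed.
- rake_mid (a point): Hand rake lying on the bench beyond the pad, about 250 mm long with its tines along +x, 75 mm wide, up to 22 mm high; the point lies near its middle. Not to be disturbed.
- tamper_mid (a point): Middle of a standing wooden pot tamper, foot 84 mm wide, 124 mm tall. Not to be disturbed.
Mind the look-alikes: they are no part of the job. Of the things like the pad, leave any that is purple or turquoise; of the rest the smaller one is meant.

How it is judged:
By the outcome, as a careful person would: the job done as asked, in the order asked, and still so for the second after the job is handed in, with the robot touching nothing.
It also fails if it takes over 72 s, if anything falls off the work surface, if the arm or the gripper's body presses on something with over 40 N, if the wrist force passes 120 N, or if a joint passes its speed limit or range.

ROBOT

A 6-joint arm with a two-finger parallel gripper is mounted at the origin on the work surface. World frame = base frame: x ahead of the robot, y to its left, z up, the work surface at z = 0. Lengths are in mm, angles in rad, forces in N, time in s.
With the tool pointing down it reaches from about 400 to 825 mm from the base axis. Payload 7 kg.
Tool frame: the origin (TCP) lies at the very end of the fingers, on their centre line; the grasp point (between the pads) lies 19 mm behind it; z points along the fingers, y is the line along which they close (so a half turn about z gives the same grasp; the last joint's range is limited). The gripper opens to 88 mm and grips with 3 to 60 N. Pads are 19 mm wide; open, the fingers measure 130 mm over their backs; the gripper's body (78 mm by 193 mm) begins 47 mm behind the grasp point.
Start: joints at [-0.908, 0.359, 0.012, 0, -1.224, -0.288], TCP at [247.081, -628.129, 226.561] pointing down, gripper open.
Joint ranges: [-3.07, 3.07], [-1.43, 2.12], [-1.02, 1.25], [-3.03, 1.67], [-3.05, -0], [-3.03, 3.03]. Speed limits (rad/s): [2.39, 2.39, 3.01, 3.14, 3.14, 3.14].

INTERFACE

Orientations are given as a unit quaternion [x, y, z, w].
In Python, from plant import bot gives the robot as it stands. Calls block until the motion is done:
- bot.move_ptp(position, orientation): joint-space move of the TCP to a pose.
- bot.line_to(position, velocity=150, ori=None): straight line of the TCP; ori=None keeps the orientation; velocity is the mean speed in mm/s.
- bot.move_joints(angles): joint-space move.
- bot.move_gripper(opening, force=None): finger opening in mm; force is the grip in N (None keeps the last); returns when the fingers have stopped.
- bot.pause(seconds).
- bot.solve_ik(position, orientation): joint angles nearest the present ones, or None.
- bot.read_state(): the state.
- bot.camera(name): name is "scene" or "top"; returns the picture (400x640x3 uint8, red, green, blue); there is no depth.
- bot.get_calibration(name): a dict with "fx", "fy", "cx", "cy" (pixels), "view" (4x4, takes a point from world to camera coordinates). Camera axes: x right, y up, looking along -z (the intrinsics and any distortion apply to the point x, -y, -z); pixel columns grow to the right and rows downward; lengths in mm; the calibration is good to about 2 mm. A picture is of the moment at which its call begins. get_calibration takes no time and is no camera call.
A pose or a line that the arm cannot do raises bot.Unreachable and nothing moves.
- bot.close_job(): hands the job in; it is judged then, once.
The state is a dict: "t": time; "joint_pos": joint angles; "qvel": joint speeds; "tau": joint torques, N m; "tcp_pos": TCP position; "eef_rot": TCP orientation; "contact_force": force on the tool from outside, world axes, zero at the start; "moment": the same for the moment, N m; "width": finger opening in mm; "finger_force": force on a finger pad.
Only numpy, scipy, OpenCV 4.12 (cv2) and the standard library are available. Lean on these libraries where they do the work, as an engineer would, in place of code of your own. Each camera call takes 0.05 s, during which the arm holds its last target. There are 200 camera calls.

## Working session

There is one attempt and no reset: what is moved stays moved. The work goes in short steps, each a Python script; the robot and the scene stay as the last script left them, time stands still between calls to the robot, and variables do not carry over. Pictures are saved under pics/ and viewed, at most 10 in all, crops included, and the job is handed in when it is done.

```bash
ls; mkdir -p pics
python3 - <<'E'
from plant import bot
import cv2,numpy as np
for n in("scene","top"):
    im=bot.camera(n);cv2.imwrite(f"pics/{n}0.png",im[...,::-1])
    c=bot.get_calibration(n);print(n,{k:np.round(v,3).tolist() for k,v in c.items()})
s=bot.read_state();print(s)
E
```

```text
pics
scene {'fx': 397.407, 'fy': 397.407, 'cx': 316.726, 'cy': 202.417, 'view': [[-0.483, 0.875, 0.017, 82.687], [-0.71, -0.403, 0.577, 405.776], [0.512, 0.267, 0.816, -1624.258], [0.0, 0.0, 0.0, 1.0]]}
top {'fx': 471.831, 'fy': 471.831, 'cx': 314.281, 'cy': 210.509, 'view': [[-0.031, -1.0, 0.005, 208.219], [0.997, -0.03, 0.066, -514.562], [-0.066, 0.007, 0.998, -1362.81], [0.0, 0.0, 0.0, 1.0]]}
{'t': 0.1, 'joint_pos': array([-9.07885039e-01,  3.59332404e-01,  1.11579335e-02, -3.00033369e-04,
       -1.22409673e+00, -2.88113157e-01]), 'qvel': array([ 2.03356228e-05, -1.09953109e-03,  2.76877965e-03,  1.42017328e-03,
        8.02452028e-04, -9.38220231e-05]), 'tau': array([-2.15416549e-03, -5.84163165e+01,  2.93753135e+01,  7.01555416e+00,
        1.01792993e-02, -6.19488196e-05]), 'tcp_pos': array([ 246.93042873, -627.74775647,  225.7100652 ]), 'eef_rot': array([-1.86253893e-01,  9.82501361e-01,  7.20196068e-04, -2.12189012e-04]), 'contact_force': array([-0.87090639,  0.11813444,  0.37919611]), 'moment': array([ 0.03837401, -0.03042094, -0.0147286 ]), 'finger_force': 0.0, 'width': 87.51025645667656}
```

View pics/scene0.png

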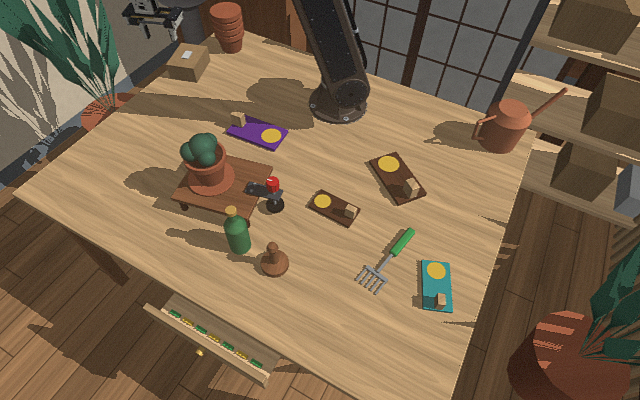

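View pics/top0.png

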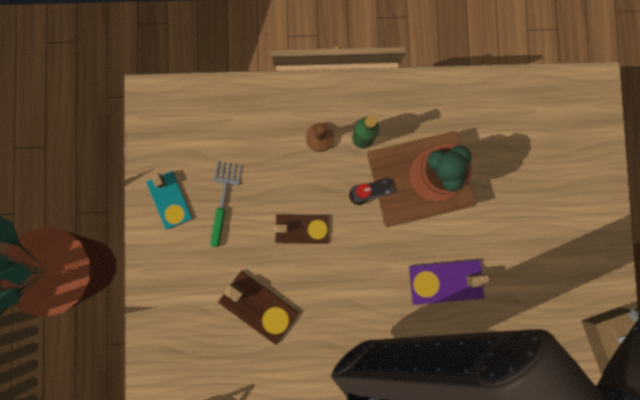

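The job's pad is the small dark one, at top (302,229) and scene (335,208). The red knob is at top (363,190) and scene (273,184). The larger dark, purple and turquoise pads are look-alikes. Next I segment and triangulate.

```bash
cat > h.py <<'E'
from plant import bot
import cv2,numpy as np
from scipy.spatial.transform import Rotation as R
C={n:bot.get_calibration(n) for n in("scene","top")}
def ray(n,p):
    c=C[n];V=np.array(c["view"]);d=np.array([(p[0]-c["cx"])/c["fx"],-(p[1]-c["cy"])/c["fy"],-1.])
    return -V[:3,:3].T@V[:3,3],V[:3,:3].T@d
def plane(n,p,z):
    o,d=ray(n,p);return o+d*(z-o[2])/d[2]
def proj(n,P):
    c=C[n];V=np.array(c["view"]);q=V[:3,:3]@P+V[:3,3];return np.array([c["cx"]-c["fx"]*q[0]/q[2],c["cy"]+c["fy"]*q[1]/q[2]])
def tri(ps,pt):
    o1,d1=ray("scene",ps);o2,d2=ray("top",pt)
    s=np.linalg.lstsq(np.c_[d1,-d2],o2-o1,rcond=None)[0];a,b=o1+s[0]*d1,o2+s[1]*d2
    return (a+b)/2,np.linalg.norm(a-b)
def blob(im,box,lo,hi):
    x0,y0,x1,y1=box;h=cv2.cvtColor(im,cv2.COLOR_RGB2HSV)[y0:y1,x0:x1]
    m=cv2.inRange(h,np.array(lo),np.array(hi));n,l,st,ce=cv2.connectedComponentsWithStats(m)
    i=1+np.argmax(st[1:,4]);return ce[i]+[x0,y0],st[i,4],(l==i)
def down(yaw): # tool z down, tool y (closing line) at world angle yaw
    y=np.array([np.cos(yaw),np.sin(yaw),0]);z=np.array([0,0,-1.]);return R.from_matrix(np.c_[np.cross(y,z),y,z]).as_quat()
E
python3 - <<'E'
from h import *
S,T=[cv2.imread(f"pics/{n}0.png")[...,::-1].copy() for n in("scene","top")]
Y=([20,140,120],[33,255,255]);
for nm,bs,bt,r in(("spot",(305,180,340,212),(300,210,332,248),Y),("knob",(255,170,295,200),(345,175,385,205),([0,190,90],[6,255,255])),("knob2",(255,170,295,200),(345,175,385,205),([170,150,80],[180,255,255])),("grip",(340,200,365,222),(270,215,292,245),([10,60,110],[20,150,255]))):
    try:
        a,na,_=blob(S,bs,*r);b,nb,_=blob(T,bt,*r);print(nm,a,na,b,nb,*tri(a,b))
    except Exception as e:print(nm,e)
s=cv2.resize(S[165:235,235:375],None,fx=5,fy=5,interpolation=cv2.INTER_CUBIC)
t=cv2.resize(T[170:250,265:405],None,fx=5,fy=5,interpolation=cv2.INTER_CUBIC)[:,:700]
cv2.imwrite("pics/crop1.png",np.vstack([s[:300],t[:300]])[...,::-1]) if 0 else (cv2.imwrite("pics/cs.png",s[...,::-1]),cv2.imwrite("pics/ct.png",t[...,::-1]))
E
```

```text
spot [322.18888889 200.56666667] 180 [317.07973422 229.05647841] 301 [466.77546969 185.04400083  11.044815  ] 1.9225737356263677
knob [273.23076923 182.73626374] 91 [362.28070175 190.71929825] 114 [562.15551954  62.76101539 135.96875511] 0.921853073492021
knob2 attempt to get argmax of an empty sequence
grip [356.67763158 209.21710526] 304 [275.77622378 230.36013986] 286 [464.83379368 305.51220476  44.83768893] 2.660531762015599
```

View pics/cs.png

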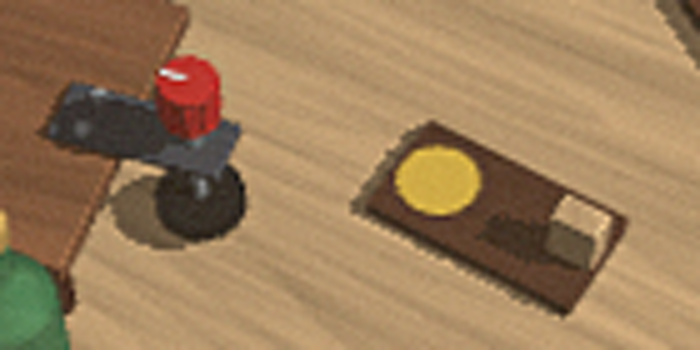

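View pics/ct.png

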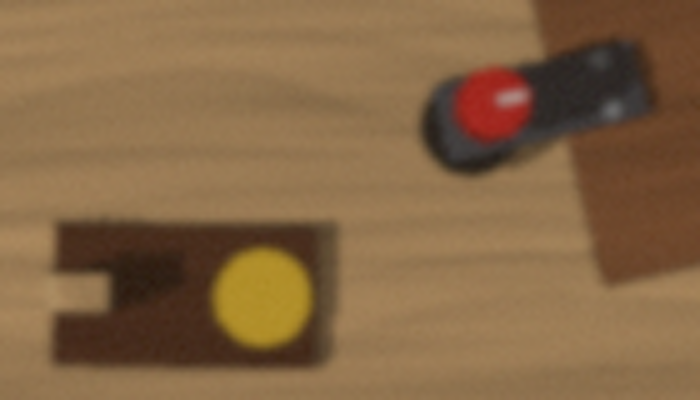

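The scene crop shows the red knob's top at about (272.6,181) with the black foot under it, and the pad with its spot at (322,200). The top crop shows the knob disc at (363.6,191), the bracket pointing right and slightly up, and the pad lying almost horizontal with its grip on the left. Next I get the pad and stand yaw and the clearances.

Run:
```python
from h import *
S,T=[cv2.imread(f"pics/{n}0.png")[...,::-1].copy() for n in("scene","top")]
# dark+yellow pad mask, long edges in top view
h=cv2.cvtColor(T,cv2.COLOR_RGB2HSV)
def edge(rows,cols,z): # darkest transition per column -> fit line
    g=cv2.GaussianBlur(T,(3,3),0).astype(float).sum(2)
    P=[]
    for c in cols:
        d=np.abs(np.diff(g[rows[0]:rows[1],c]));k=np.argmax(d);w=d[max(k-1,0):k+2];P.append([c,rows[0]+.5+np.sum(w*np.arange(max(k-1,0),max(k-1,0)+len(w)))/w.sum()])
    P=np.array(P);k,b=np.polyfit(*P.T,1);return [plane("top",(c,k*c+b),z) for c in(cols[0],cols[-1])],np.std(P[:,1]-k*P[:,0]-b)
for rows in((208,220),(237,249)):
    (a,b),s=edge(rows,range(280,326),12);d=b-a;print("pad edge",a,b,s,np.arctan2(d[1],d[0]))
kt=(363.6,191.0);K=plane("top",kt,148);print("knob top-view@148",K,"tri",tri((272.6,180.8),kt))
for P in((0,0,134),(0,0,148)):
    Q=np.array([K[0],K[1],P[2]]);print("proj",proj("scene",Q),proj("top",Q))
a,b=plane("top",(371,170),78),plane("top",(387,227),78);d=a-b;print("board edge",a,b,"stand yaw",np.arctan2(d[1],d[0])-np.pi/2)
print("bracket end dir",plane("top",(391,183),86))
for n,p,z in(("bottle",(371,122),200),("tamper",(320,137),20)):print(n,plane("top",p,z))
# stand-foot black blob in scene: bottom ellipse
print("foot scene ->z25",plane("scene",(275.2,205.5),26))
for yaw in np.arange(-3,3.2,.5):
    q=bot.solve_ik([K[0],K[1],118],down(yaw)); print(round(yaw,1),None if q is None else np.round(q,2))
q=bot.solve_ik([467,290,17],down(0));print(q);q=bot.solve_ik([467,290,17],down(np.pi));print(q)
```

```text
pad edge [515.02247291 293.15980941  12.        ] [507.97507753 161.40751022  12.        ] 0.212553443197415 -1.624235133731579
pad edge [429.91285308 295.35039808  12.        ] [423.97233836 164.10257683  12.        ] 0.721532231689204 -1.616027272341068
knob top-view@148 [559.81711291  61.03210196 148.        ] tri (array([560.63296526,  59.98953286, 142.04705542]), np.float64(0.8200178065173513))
proj [273.36249871 182.40769631] [363.02968732 191.56224767]
proj [273.02801063 179.5420077 ] [363.6 191. ]
board edge [625.81987395  30.0697888   78.        ] [464.37350323  -8.38146965  78.        ] stand yaw -1.3369848793870354
bracket end dir [586.43698237 -23.26857296  86.        ]
bottle [731.7188898   41.24660911 200.        ]
tamper [736.93443813 169.02806598  20.        ]
foot scene ->z25 [569.72374719  65.20443493  26.        ]
-3.0 [ 0.46  0.27 -0.38  0.   -0.92 -0.31]
-2.5 [ 0.46  0.27 -0.38  0.   -0.92  0.19]
-2.0 [ 0.46  0.27 -0.38  0.   -0.92  0.69]
-1.5 [ 0.46  0.27 -0.38  0.   -0.92  1.19]
-1.0 [ 0.46  0.27 -0.38  0.   -0.92  1.69]
-0.5 [ 0.46  0.27 -0.38  0.   -0.92  2.19]
0.0 [ 0.46  0.27 -0.38  0.   -0.92  2.69]
0.5 None
1.0 [ 0.46  0.27 -0.38  0.   -0.92 -2.6 ]
1.5 [ 0.46  0.27 -0.38  0.   -0.92 -2.1 ]
2.0 [ 0.46  0.27 -0.38  0.   -0.92 -1.6 ]
2.5 [ 0.46  0.27 -0.38  0.   -0.92 -1.1 ]
3.0 [ 0.46  0.27 -0.38  0.   -0.92 -0.6 ]
[ 0.91211113  0.38352894 -0.51129097  0.         -0.67597642  2.22948152]
[ 0.91211113  0.38352894 -0.51129097  0.         -0.67597642 -0.91211113]
```

Run:
```python
from h import *
yaw0=-1.62; sp=np.array([466.8,185.]); u=np.array([np.cos(yaw0),np.sin(yaw0)]); g=sp-105*u
q=down(yaw0+np.pi/2+np.pi); print(g)
s=bot.read_state()
bot.line_to([247,-628,400],velocity=250)
bot.move_ptp([*g,400],q); print(bot.read_state()["t"])
bot.line_to([*g,80],velocity=250); bot.line_to([*g,16],velocity=80)
bot.move_gripper(5,15)
s=bot.read_state();print(s["t"],s["width"],s["finger_force"],s["tcp_pos"],s["contact_force"])
A=np.array([561.2,62.2]);ys=-1.337;v=np.array([np.cos(ys),np.sin(ys)]);t=A-105*v
bot.line_to([*t,16],velocity=70,ori=down(ys+np.pi/2+np.pi))
s=bot.read_state();print(s["t"],s["width"],s["tcp_pos"],s["contact_force"],s["joint_pos"])
S,T=bot.camera("scene"),bot.camera("top")
for n,i in(("scene",S),("top",T)):cv2.imwrite(f"pics/{n}1.png",i[...,::-1])
a=cv2.resize(S[150:250,220:360],None,fx=4,fy=4,interpolation=3)[:300];b=cv2.resize(T[145:245,280:420],None,fx=4,fy=4,interpolation=3)[:300]
cv2.imwrite("pics/c1.png",np.vstack([a,b])[...,::-1])
```

```text
[471.9643013  289.87292306]
4.2417
7.6667 21.56843451779493 15.000243186950684 [471.92497372 289.86219348  15.97307712] [ 0.1016336  -0.52072524 -0.24527043]
9.8333 22.035666129597587 [536.8030268  164.43139025  16.01012178] [-0.19872451 -1.02503479 -1.08650145] [ 6.45971032e-01  3.99871952e-01 -4.85546163e-01  1.69203253e-04
 -6.85489804e-01 -4.12044046e-01]
```

View pics/c1.png

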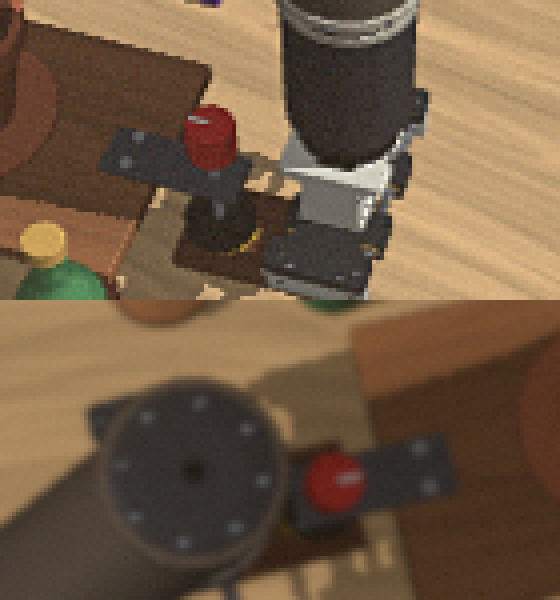

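The scene crop shows the pad under the foot with only a thin yellow crescent on the camera side, at crop (255,240), as expected for a raised foot. I'll release, back away and measure the placing.

Run:
```python
from h import *
p=bot.read_state()["tcp_pos"]
bot.move_gripper(60); bot.line_to([p[0],p[1],120],velocity=150)
bot.move_ptp([380,420,320],down(2.8))
S,T=bot.camera("scene"),bot.camera("top");print(bot.read_state()["t"])
for n,i in(("scene",S),("top",T)):cv2.imwrite(f"pics/{n}2.png",i[...,::-1])
a=cv2.resize(S[160:230,240:340],None,fx=6,fy=6,interpolation=3)[:300];b=cv2.resize(T[175:230,310:410],None,fx=6,fy=6,interpolation=3)[:300]
# overlay expected spot outline, foot, and grip-top centre
A=np.array([561.2,62.2]);ys=-1.337;v=np.array([np.cos(ys),np.sin(ys)])
w=np.array([-v[1],v[0]])
def mark(im,n,P,x0,y0):
    q=(proj(n,np.array(P))-[x0,y0]+.5)*6-.5
    if 0<=q[0]<im.shape[1] and 0<=q[1]<im.shape[0]: im[int(q[1]),int(q[0])]=(0,255,255)
for im,n,x0,y0 in((a,"scene",240,160),(b,"top",310,175)):
    for x,y in((-18,-42),(-18,42),(137,-42),(137,42)):
        pass
    g=A-105*v
    R_=[(-18,-42),(137,-42),(137,42),(-18,42),(-18,-42)]
    for (x1,y1),(x2,y2) in zip(R_,R_[1:]):
        for k in np.linspace(0,1,60): mark(im,n,[*(g+v*(x1+k*(x2-x1))+w*(y1+k*(y2-y1))),12],x0,y0)
    for k in np.linspace(0,6.283,90): mark(im,n,[*(A+19*np.array([np.cos(k),np.sin(k)])),148],x0,y0)
    for x1,y1 in((-17,-11),(17,-11),(17,11),(-17,11)): mark(im,n,[*(g+v*x1+w*y1),52],x0,y0)
cv2.imwrite("pics/c2.png",np.vstack([a,b])[...,::-1])
```

```text
13.05
```

View pics/c2.png

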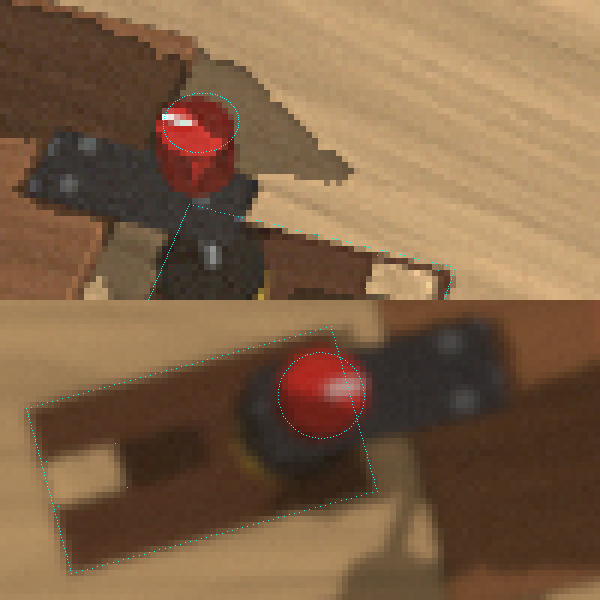

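The top crop shows the pad outline matching the prediction to within about 1–2 mm. The knob sits slightly right of and above its prediction, and a yellow crescent shows at crop (260,465). I'll check the foot and spot circles enlarged.

Run:
```python
from h import *
A=np.array([561.2,62.2]);out=[]
for n,x0,y0 in(("scene",258,190),("top",340,178)):
    I=cv2.imread(f"pics/{n}2.png");k=14
    c=cv2.resize(I[y0:y0+36,x0:x0+28],None,fx=k,fy=k,interpolation=3)[:500]
    c=np.clip(c*1.6,0,255).astype(np.uint8)
    for r,z,col in((30,17,(255,255,0)),(28,12,(255,0,255)),(30,29,(0,255,0))):
        for t in np.linspace(0,6.283,120):
            q=(proj(n,np.array([*(A+r*np.array([np.cos(t),np.sin(t)])),z]))-[x0,y0]+.5)*k-.5
            cv2.circle(c,(int(q[0]),int(q[1])),1,col,-1)
    out.append(c)
cv2.imwrite("pics/c3.png",np.hstack(out))
```

```text
(no output)
```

View pics/c3.png

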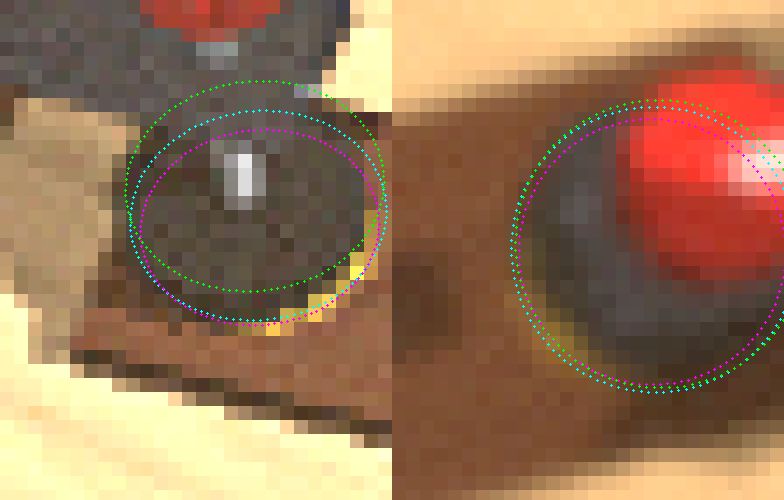

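The spot lies on its predicted circle in both views. The black foot sits about 0.5–1 px left in the scene view and up-right in the top view, so the axis is about 2–3 mm towards +x and −y. I'll regrip the pad and nudge it by (+1.8, −2.3) mm, then go to the knob and begin turning by feel.

Run:
```python
from h import *
ys=-1.337;v=np.array([np.cos(ys),np.sin(ys)]);t=np.array([561.2,62.2])-105*v
q=down(ys+np.pi/2+np.pi)
bot.move_ptp([*t,120],q); bot.line_to([*t,16],velocity=120); bot.move_gripper(5,15)
A=np.array([563,59.9]);t2=A-105*v
bot.line_to([*t2,16],velocity=20); s=bot.read_state();print(s["t"],s["width"],s["tcp_pos"])
bot.move_gripper(60); bot.line_to([*t2,250],velocity=250)
# knob
bot.move_ptp([*A,250],down(-0.05)); print(bot.read_state()["joint_pos"])
S,T=bot.camera("scene"),bot.camera("top")
cv2.imwrite("pics/scene4.png",S[...,::-1])
bot.line_to([*A,117],velocity=120)
s0=bot.read_state();print(s0["t"],s0["contact_force"],s0["moment"])
bot.move_gripper(30,12); s=bot.read_state();print(s["t"],s["width"],s["finger_force"],s["contact_force"],s["moment"],s["tcp_pos"])
```

```text
16.4167 22.005875700795247 [538.96551215 161.98214411  16.0826173 ]
[ 4.51696124e-01  1.65667407e-01 -1.96438709e-01  1.69641754e-05
 -1.20885316e+00  2.63949887e+00]
22.2583 [0.4026099  0.04125735 0.77739938] [-0.19328423  0.02919349  0.03717831]
22.7583 37.90112378705192 12.000083774328232 [-0.65493394 -0.95585143  2.24980149] [-0.11366836  0.04471019  0.07134478] [563.22235749  59.9134874  117.28447571]
```

Run:
```python
from h import *
p=np.array([563,59.9,117.]);
for i in range(1,8):
    d=.17*i
    bot.line_to(p-[0,0,1.91*d],velocity=3,ori=down(-.05-d)); s=bot.read_state()
    M=[]
    for _ in range(4): bot.pause(.02);M.append(bot.read_state()["moment"][2])
    print(round(d,2),round(s["t"],2),np.round(s["moment"],3),np.round(np.mean(M),3),np.round(np.std(M),3),np.round(s["contact_force"],1),round(s["joint_pos"][5],3))
```

```text
0.17 23.07 [-0.454 -0.673 -0.074] -0.063 0.026 [ 2.9 -0.2  1.3] 2.473
0.34 23.46 [-1.067 -1.766 -0.092] -0.068 0.01 [ 4.4 -2.9  1.3] 2.305
0.51 23.84 [-1.472 -2.176 -0.048] -0.026 0.02 [ 6.3 -4.3 -1. ] 2.135
0.68 24.23 [-1.894 -2.624 -0.055] -0.044 0.009 [ 8.1 -4.4 -0.5] 1.965
0.85 24.61 [-2.386 -3.113 -0.039] -0.045 0.035 [ 8.8 -6.3 -3. ] 1.795
1.02 24.99 [-2.898 -3.381  0.037] -0.016 0.012 [ 9.5 -6.9 -1.9] 1.625
1.19 25.38 [-3.398 -3.381 -0.03 ] -0.046 0.023 [ 9.7 -8.3 -2.4] 1.455
```

Free turning reads about 0.045 N m, but side force is building up, so the axis lies slightly towards +x/−y. I'll shift the TCP that way to relax it.

Run:
```python
from h import *
d=1.19
for sx in((.8,-.7),(1.6,-1.4)):
    p=np.array([563+sx[0],59.9+sx[1],117-1.91*d]); bot.line_to(p,velocity=10); bot.pause(.1)
    s=bot.read_state();print(round(s["t"],2),np.round(s["contact_force"],1),np.round(s["moment"],3),s["tcp_pos"])
```

```text
25.8 [ 6.6 -4.5 -0.1] [-1.947 -2.022  0.029] [564.6309843   58.73113927 115.08807932]
26.16 [ 1.3 -0.5  3.5] [-0.371 -0.468  0.103] [564.72059078  58.61488447 114.99146661]
```

```bash
cat >> h.py <<'E'
def turn(d0,d1,step,thr,P=(564.7,58.5)):
    d=d0;log=[]
    while d<d1-1e-6:
        d+=step; M=[];F=[]
        bot.line_to([*P,117-1.91*d],velocity=1.91*step/.3,ori=down(-.05-d))
        for _ in range(5):
            s=bot.read_state();M.append(s["moment"][2]);F.append(s["contact_force"]);bot.pause(.012)
        log.append(np.mean(M));print(round(d,2),round(s["t"],2),"%.3f"%log[-1],"%.3f"%np.std(M),np.round(np.mean(F,0),1))
        if len(log)>=2 and max(log[-2:])<thr: break
    return d
E
python3 - <<'E'
from h import *
turn(1.19,2.75,.13,-.085)
E
```

```text
1.32 26.48 -0.090 0.032 [ 1.9 -1.4  5.3]
1.45 26.8 -0.037 0.024 [ 1.8 -3.3  5.6]
1.58 27.12 -0.035 0.015 [ 1.9 -4.1  5.4]
1.71 27.45 -0.049 0.027 [ 2.4 -5.1  4.8]
1.84 27.77 -0.054 0.022 [ 2.8 -6.   5.2]
1.97 28.1 -0.062 0.020 [ 2.5 -6.7  5.5]
2.1 28.43 -0.061 0.028 [ 1.7 -7.4  5.5]
2.23 28.75 -0.063 0.029 [ 1.8 -7.7  6.4]
2.36 29.07 -0.104 0.021 [ 1.1 -8.4  6.4]
2.49 29.4 -0.061 0.024 [ 0.7 -8.5  7. ]
2.62 29.73 -0.102 0.012 [ 0.2 -8.9  7.6]
2.75 30.05 -0.116 0.033 [-0.8 -8.8  8.1]
```

```bash
cat >> h.py <<'E'
def avg(n=8):
    L=[]
    for _ in range(n): s=bot.read_state();L.append(np.r_[s["contact_force"],s["moment"]]);bot.pause(.012)
    return np.round(np.mean(L,0),3),round(s["t"],2)
E
python3 - <<'E'
from h import *
d=2.75
print("before",*avg())
bot.move_gripper(60); bot.pause(.1); print("open",*avg())
S=bot.camera("scene"); cv2.imwrite("pics/scene5.png",S[...,::-1])
bot.line_to([564.7,57.4,117-1.91*d],velocity=10); bot.pause(.1); print("open",*avg())
bot.move_gripper(30,12); bot.pause(.1); print("closed",*avg())
turn(d,2.95,.1,-1,P=(564.7,57.4)); print(*avg(15))
c=cv2.resize(S[140:230,220:330],None,fx=7,fy=6.6,interpolation=3);cv2.imwrite("pics/c5.png",c[...,::-1])
E
```

```text
before [-0.367 -8.49   8.073 -3.031  0.315 -0.117] 30.12
open [-0.05  -0.008 -0.264 -0.001  0.126  0.014] 30.92
open [ 0.383  0.002  0.017  0.003  0.12  -0.006] 31.39
closed [-5.081e+00 -6.920e-01  4.236e+00 -2.680e-01  2.120e+00  5.000e-03] 32.06
2.85 32.35 -0.112 0.030 [-5.6 -1.1  4.6]
2.95 32.64 -0.090 0.016 [-6.3 -0.4  5.2]
[-6.226 -0.588  5.06  -0.238  2.391 -0.138] 32.77
```

View pics/c5.png

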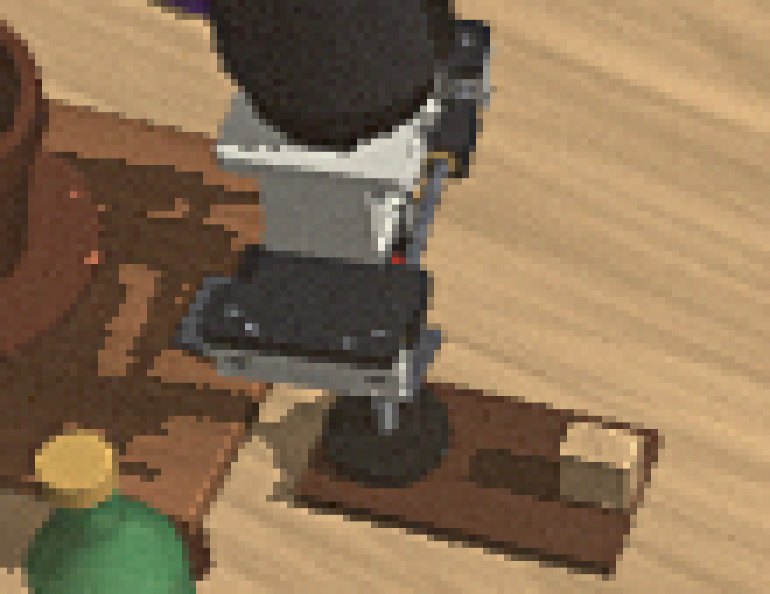

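The scene crop shows the foot sitting on or just above the pad at crop (385,440), with the spot fully hidden. Torque has risen from about 0.05 to 0.11 N m, but side load muddles it. I'll recentre, back off about 0.7 rad and come forward again to find the onset cleanly.

```bash
cat >> h.py <<'E'
def sweep(ds,P,f=.25):
    o=None;dp=None
    for d in ds:
        bot.line_to([*P,117-1.91*d],velocity=4,ori=down(-.05-d)); a,t=avg(8);print("%.2f"%d,t,"%.3f"%a[5],np.round(a[:3],1))
E
python3 - <<'E'
from h import *
P=(563.7,57.4)
bot.line_to([*P,117-1.91*2.95],velocity=10);print(*avg())
sweep(np.arange(2.83,2.2,-.12),P);print()
sweep(np.arange(2.31,2.84,.1),P)
E
```

```text
[-3.118 -3.417  2.196 -1.115  1.293 -0.148] 33.08
2.83 33.42 0.150 [-2.8 -4.3  2.4]
2.71 33.75 0.120 [-2.8 -4.4  1.8]
2.59 34.08 0.113 [-2.1 -4.7  1.2]
2.47 34.42 0.083 [-1.6 -5.   0.5]
2.35 34.75 0.080 [-0.4 -5.  -0.7]
2.23 35.08 0.075 [ 0.5 -5.2 -1.9]

2.31 35.4 -0.059 [ 0.8 -5.2 -1.7]
2.41 35.72 -0.071 [ 0.1 -6.  -1.5]
2.51 36.03 -0.102 [-0.3 -5.7 -0.9]
2.61 36.35 -0.093 [-0.6 -5.8 -0.7]
2.71 36.67 -0.100 [-0.6 -6.  -0.2]
2.81 36.98 -0.112 [-1.  -5.8  0.3]
```

The onset is clear at about 2.4 rad in both directions. Free torque is about 0.07 N m. Now at 2.81 rad it is 0.11 N m, which means roughly 3–4 N on the pad. That is a light hold, so I'll let go, retreat and check.

Run:
```python
from h import *
bot.move_gripper(62); p=bot.read_state()["tcp_pos"]; bot.line_to([p[0],p[1],330],velocity=200)
bot.move_ptp([380,420,330],down(-.05-2.81))
S,T=bot.camera("scene"),bot.camera("top");print(bot.read_state()["t"])
a=cv2.resize(S[160:250,220:360],None,fx=5,fy=5,interpolation=3)[:300];b=cv2.resize(T[110:240,290:430],None,fx=5,fy=5,interpolation=3)[:300]
b=cv2.resize(T[175:235,290:430],None,fx=5,fy=5,interpolation=3)
cv2.imwrite("pics/c6.png",np.vstack([a,b])[...,::-1])
for n,i in(("scene",S),("top",T)):
    cv2.imwrite(f"pics/{n}6.png",i[...,::-1])
    o=cv2.imread(f"pics/{n}0.png")[...,::-1].astype(int); boxes={"scene":[("bottle",222,205,252,256),("tamper",260,240,290,278),("rake",355,225,417,295)],"top":[("bottle",350,114,382,150),("tamper",304,122,334,152),("rake",208,158,244,248)]}[n]
    for k,x0,y0,x1,y1 in boxes: print(n,k,np.abs(i.astype(int)-o)[y0:y1,x0:x1].mean().round(2))
```

```text
40.5
scene bottle 4.0
scene tamper 4.29
scene rake 5.1
top bottle 9.07
top tamper 8.86
top rake 14.04
```

View pics/c6.png

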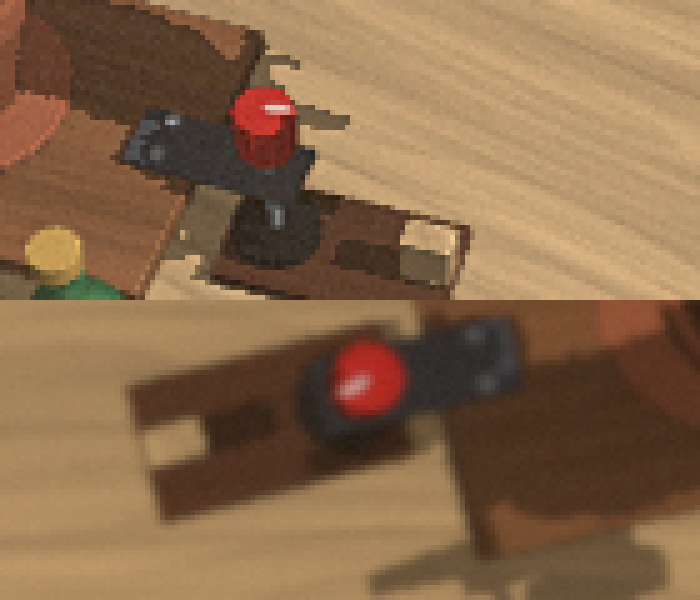

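The foot sits on the pad at scene crop (272,235) with no yellow showing in either view, and the white line has turned by about 2.8 rad. The robot is clear, and the bottle, rake and tamper show no visible change beyond image noise and shadows.

```bash
python3 -c "
from plant import bot
print(bot.close_job())"
```

```text
the job is handed in; nothing more can be done
None
```

The job is handed in at about 40 s: the pad's yellow spot is under the foot to within a few millimetres, the knob is turned down to a light hold of an estimated 3–4 N, the robot touches nothing, and the bottle, rake and tamper were left alone.

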